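Fetch the dropper bottle from behind the wash bottle

ROBOT

A 6-joint arm with a two-finger parallel gripper is mounted at the origin on a cart in front of the work surface, level with it; the furniture and walls round the work are solid. World frame = base frame: x ahead of the robot, y to its left, z up, the work surface at z = 0. Lengths are in m, angles in rad, forces in N, time in s.
With the tool pointing down it reaches from about 0.3 to 0.775 m from the base axis. Payload 14.6 kg.
Tool frame: the origin (TCP) lies at the centre of the arm's flange, where the gripper is bolted on; the fingertips stand 199 mm ahead of it and the grasp point (between the pads) lies ctrl.tcp_to_grasp ahead of it (ctrl.tcp_to_grasp is the distance from the TCP to the grasp point, in m); z points along the fingers, y is the line along which they close (so a half turn about z gives the same grasp; the last joint's range is limited). The gripper opens to 94 mm and grips with 3 to 60 N. Pads are 16 mm wide; open, the fingers measure 119 mm over their backs; the gripper's body (75 mm by 177 mm) begins 78 mm behind the grasp point.
Start: joints at [-1.259, 0.3, 1.521, -0, 1.321, -0.067], TCP at [0.203, -0.511, 0.405] pointing down, gripper open.
Joint ranges: [-3.03, 3.03], [-0.79, 2.21], [0.23, 2.52], [-1.04, 4.18], [0, 3.07], [-2.55, 2.55]. Speed limits (rad/s): [2.22, 2.22, 2.57, 3.14, 3.14, 3.14].

INTERFACE

Orientations are given as [roll, pitch, yaw] about the fixed x, y, z axes, in that order (R = Rz(yaw) Ry(pitch) Rx(roll)).
In Python, from station import ctrl gives the robot as it stands. The module is installed in compiled form; this text tells all that it offers.
- The arm moves only by the shell command python3 -m jog 'ROWS' [OPENING] [FORCE]. ROWS is JSON, a list of rows, each a list of 6 numbers: the shift along the tool's x, y, z in cm, then the turn, a rotation vector about the tool's x, y, z in rad. In form: [[tx, ty, tz, ax, ay, az], ...]. A call has 1 to 8 rows; each row is the pose to reach, as a shift and turn from the pose commanded when the call began, along the tool's axes at that moment; what a row does not reach only later rows make up. A row lasts 1/10 s, in which the tool goes at most 50 mm and 8.59 degrees, less where a joint would pass 70% of its speed; a pose out of reach is approached as far as the arm can. A call with a gripper value outside its range is refused whole. OPENING is the opening in per cent of the stroke, from 0 (shut) to 100 (fully open), set as the call begins (- or left out, the last holds). The fingers move at their own pace and stop on an object; FORCE is the grip in N (left out, the last holds). Time passes only in rows, so rows that repeat a pose let the fingers close. It gives the time, the measured TCP pose, the force, the opening and the grip force at its end, in the units of the state.
- ctrl.get_obs(): the state, without advancing time (a new reading comes with each control period).
- ctrl.camera(name): name is "side" or "top" or "wrist"; returns a dict with "img" (480x640x3 uint8, blue, green, red), "intrinsics" (3x3 intrinsics, pixels), "k1" (the pictures are not rectified: a ray, as slopes to the right and down, at radius r is drawn at 1 + k1 r^2 times it, then the intrinsics apply), "R" (3x3) and "t" (3): a world point X has camera coordinates R X + t. Camera axes: x right, y down, z forward; pixel columns grow to the right and rows downward; lengths in m; the calibration is good to about 2 mm. A picture is of the moment at which its call begins. There is no depth.
- ctrl.hand_in(): hands the job in; it is judged then, once.
The state is a dict: "time_s": time; "qpos": joint angles; "joint_vel": joint speeds; "tau": joint torques, N m; "ee_pos": TCP position; "eef_rot": TCP orientation; "force": force on the tool from outside, world axes, zero at the start; "moment": the same for the moment, N m; "grip_width": finger opening in m; "grip_force": force on a finger pad.
Only numpy, scipy, OpenCV 4.12 (cv2) and the standard library are available. Lean on these libraries where they do the work, as an engineer would, in place of code of your own. Each camera call takes 0.05 s, during which the arm holds its last target. There are 200 camera calls.

TASK

The wash bottle in the grey tray stands in the way of the small amber dropper bottle behind it. Set the wash bottle aside upright on the free bench, clear of the tray, and let go of it; stand that dropper bottle upright in the middle of the square white tile; then put the wash bottle back upright in its place at the front of the tray. Leave the other dropper bottle, outside the tray, where it is, and knock nothing over.

Things in the scene. Friction and masses are not known exactly. Their poses are not given: they have to be found in the camera images.
- wash_bottle: tall white squeeze wash bottle with screw cap and bent nozzle, 0.16 kg, 195 mm high with the nozzle, in the front (robot-side) half of the tray. Round body 62 mm in diameter, straight up to 111 mm, then a shoulder. z axis up. The body is NOT centred on this origin but 12.5 mm along its own +y, at point wash_bottle_foot; the nozzle points along its -y. Grip the body from above, pads about 100 mm above the foot
- wash_bottle_foot (a point): centre of the round underside of the wash bottle, on the centre line of its body; z axis up along the bottle
- dropper: small amber glass dropper bottle with black rubber bulb, 102 mm high, 0.07 kg: the one that stands in the tray behind the wash bottle. Origin: centre of its underside; z axis up. Glass: upright cylinder 32 mm in diameter, straight up to 56 mm; collar 24 mm in diameter, up to 77 mm; bulb 13 mm in diameter. Grip the glass about 40 mm above the underside
- other_dropper: a second dropper bottle of the same size and make, standing alone on the bench outside the tray; a bystander, to be left where it is. Origin: centre of its underside
- tray: shallow grey plastic bench tray, fixed: 170 mm (its x) by 116 mm (its y) outside, rim 16 mm high and 4 mm thick, floor 4 mm above the bench. Origin: centre of its underside; +x points to its rear, away from the robot, z up
- front_place (a point): the wash bottle's place: point on the tray's floor, on its centre line, 30 mm in front of the tray's centre; x axis to the rear of the tray, z up
- tile: plain white ceramic tile, 120 x 120 x 8 mm, lying flat and fixed on the bench. Origin: centre of its underside, so its top is 8 mm above the origin; z up

How it is judged:
By the outcome, as a careful person would: the job done as asked, in the order asked, and still so for the second after the job is handed in, with the robot touching nothing.
It also fails if it takes over 72 s, if anything falls off the work surface, if the arm or the gripper's body presses on something with over 40 N, if the wrist force passes 120 N, or if a joint passes its speed limit or range.

## Working session

There is one attempt and no reset: what is moved stays moved. The work goes in short steps, Python scripts to look and compute and a shell command to move; the robot and the scene stay as the last step left them, time stands still between calls to the robot, and variables do not carry over. Pictures are saved under pics/ and viewed, at most 10 in all, crops included, and the job is handed in when it is done.

```bash
mkdir -p pics
cat > h.py <<'E'
from station import ctrl
import numpy as np, cv2
from scipy.spatial.transform import Rotation as Ro
def snap(n,f):
    c=ctrl.camera(n); cv2.imwrite('pics/'+f,c['img']); 
    np.savez('pics/'+f+'.npz',**{k:np.array(c[k]) for k in('intrinsics','k1','R','t')}); return c
def ray(f,u,v):
    c=np.load('pics/'+f+'.npz'); K=c['intrinsics']
    D=np.array([float(c['k1']),0,0,0])
    p=cv2.undistortPoints(np.array([[[u,v]]],float),K,D,).ravel()
    R=c['R']; return -R.T@c['t'], R.T@np.array([p[0],p[1],1])
def atz(f,u,v,z):
    o,d=ray(f,u,v); return o+d*(z-o[2])/d[2]
def proj(f,X):
    c=np.load('pics/'+f+'.npz'); 
    return cv2.projectPoints(np.array([X],float),cv2.Rodrigues(c['R'])[0],c['t'],c['intrinsics'],np.array([float(c['k1']),0,0,0]))[0].ravel()
def rel(p,yaw=None):
    """shift in cm in tool axes to bring the grasp point to world p; tool y yaw"""
    o=ctrl.get_obs(); R=Ro.from_euler('xyz',o['eef_rot']).as_matrix()
    g=o['ee_pos']+R[:,2]*ctrl.tcp_to_grasp
    return (R.T@(np.array(p)-g)*100).round(2)
E
python3 - <<'E'
from h import *
for n in('top','side'):
    c=snap(n,n+'0.png'); print(n,c['k1'],-c['R'].T@c['t'],c['R'][2])
o=ctrl.get_obs(); print(o,ctrl.tcp_to_grasp)
print(Ro.from_euler('xyz',o['eef_rot']).as_matrix().round(3))
E
```

```text
top -0.038580207763612935 [ 0.40730482 -0.02436376  0.99301881] [ 0.19263318 -0.02055488 -0.98105553]
side -0.010816032319837384 [ 0.56110356 -0.94434036  0.7142628 ] [ 0.02735965  0.80718348 -0.58966625]
{'time_s': 0.1, 'qpos': array([-1.25862259e+00,  3.00397435e-01,  1.52151020e+00, -3.35124930e-05,
        1.32069735e+00, -6.65938395e-02]), 'joint_vel': array([ 0.00118742, -0.00075016, -0.00066072,  0.00055224, -0.00046729,
       -0.00015865]), 'tau': array([ 2.70927383e-03, -5.32635820e+01, -3.53280652e+01,  7.10748928e-02,
        2.34572939e-02, -6.56018642e-05]), 'ee_pos': array([ 0.20336553, -0.51098828,  0.40415662]), 'eef_rot': array([-3.14058041e+00, -3.49754822e-05,  3.78775866e-01]), 'force': array([-0.11596806, -0.3566448 ,  0.01761466]), 'moment': array([-4.09582181e-02, -9.40685254e-05,  5.34307063e-02]), 'grip_force': 0.0, 'grip_width': 0.09418016461913195} 0.1804
[[ 0.929  0.37  -0.   ]
 [ 0.37  -0.929  0.001]
 [ 0.    -0.001 -1.   ]]
```

View pics/top0.png

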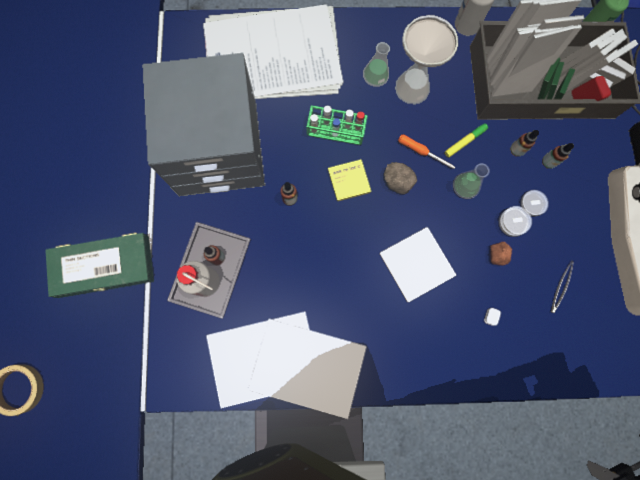

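View pics/side0.png

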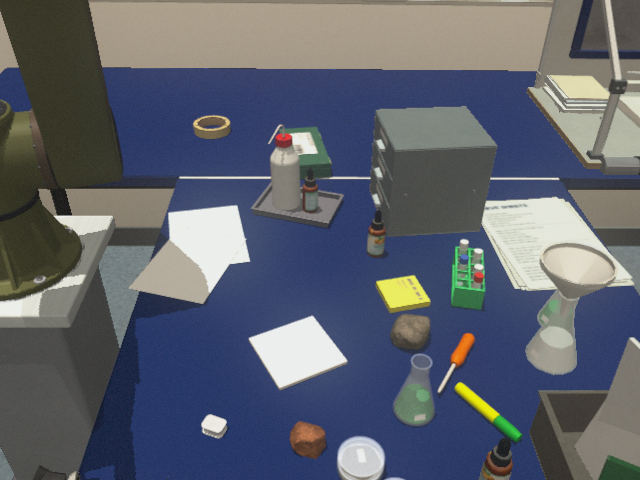

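The top view has the tray at about (209,270), with the wash bottle's red cap at (187,274) and the target dropper at (212,254). The other dropper is at (289,193), the tile at (418,264), and the free bench lies around (300,270). The side view agrees. I'll enlarge the tray to read it more closely.

Run:
```python
from h import *
a=cv2.imread('pics/top0.png')[215:325,160:260]; b=cv2.imread('pics/side0.png')[115:235,245:355]
a=cv2.resize(a,(400,440),interpolation=2); b=cv2.resize(b,(396,432),interpolation=2)
o=np.zeros((440,800,3),np.uint8); o[:,:400]=a; o[:432,400:796]=b; cv2.imwrite('pics/c.png',o)
for n,p in dict(bl=(197,223),br=(250,238),fr=(221,317),fl=(168,299)).items(): print(n,atz('top0.png',*p,.016).round(3))
for p in((428,228),(456,268),(414,301),(381,259)): print('tile',atz('top0.png',*p,.008).round(3))
print('other bulb',atz('top0.png',287,184,.1).round(3), 'base',atz('top0.png',291,201,.0).round(3))
print('cap',atz('top0.png',187,273,.16).round(3))
```

```text
bl [0.645 0.218 0.016]
br [0.61  0.105 0.016]
fr [0.446 0.164 0.016]
fl [0.485 0.274 0.016]
tile [ 0.625 -0.277  0.008]
tile [ 0.536 -0.331  0.008]
tile [ 0.469 -0.237  0.008]
tile [ 0.56  -0.172  0.008]
other bulb [0.7   0.021 0.1  ] base [0.693 0.018 0.   ]
cap [0.519 0.198 0.16 ]
```

View pics/c.png

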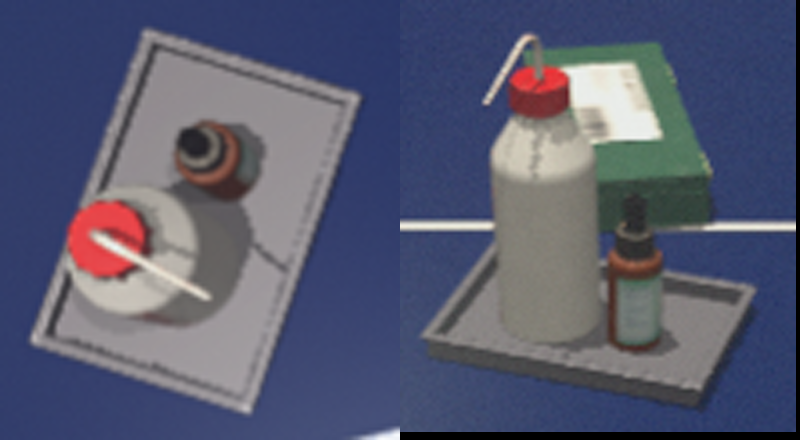

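The crop shows the wash bottle's nozzle running from (184,274) to its tip at (212,289) in the top picture, and from (282,126) to (269,144) in the side picture. Next I'll triangulate the bottle details.

```bash
cat >> h.py <<'E'
def tri(*obs):
    A=np.zeros((3,3));b=np.zeros(3)
    for f,u,v in obs:
        o,d=ray(f,u,v); d=d/np.linalg.norm(d); P=np.eye(3)-np.outer(d,d); A+=P;b+=P@o
    X=np.linalg.solve(A,b); return X.round(4),[ (proj(f,X)-(u,v)).round(1) for f,u,v in obs]
E
python3 - <<'E'
from h import *
T,S='top0.png','side0.png'
print('noz top',tri((T,183.75,273.75),(S,281.9,125.6)))
print('noz tip',tri((T,212.5,289.25),(S,269.2,143.6)))
print('cap',tri((T,187,275),(S,284,136)))
print('wb shoulder',atz(T,192.8,277.5,.115))
print('drop shoulder',atz(T,211.3,254.3,.06), 'bulb',tri((T,208,250),(S,309.5,170)))
print('drop foot side',atz(S,(635-400)/3.6+245,(343)/3.6+115,.004))
print('wb foot side',atz(S,(546-400)/3.6+245,(328)/3.6+115,.004))
print('cabinet',[tri((T,*a),(S,*b))[0] for a,b in [((154,174),(378,147)),((262,160),(382,233))]], atz(T,171,193,.0),atz(T,264,187,0),atz(S,380,207,0),atz(S,388,232,0),atz(T,144,64,.2))
E
```

```text
noz top (array([0.5144, 0.1951, 0.1905]), [array([-0.1, -0.5]), array([-0.4,  0.1])])
noz tip (array([0.4894, 0.1493, 0.1727]), [array([-0.1, -1. ]), array([-0.8,  0.1])])
cap (array([0.5167, 0.196 , 0.1667]), [array([-0.2, -1.3]), array([-1.1,  0.2])])
wb shoulder [0.51611802 0.19842745 0.115     ]
drop shoulder [0.56887695 0.17645132 0.06      ] bulb (array([0.5711, 0.1745, 0.0999]), [array([-0. , -0.3]), array([-0.3,  0.1])])
drop foot side [0.57374321 0.16832187 0.004     ]
wb foot side [0.51947154 0.18520593 0.004     ]
cabinet [array([0.727 , 0.2859, 0.0982]), array([0.7482, 0.0741, 0.0226])] [0.71754429 0.28051373 0.        ] [0.72666523 0.07663022 0.        ] [0.72860383 0.1884715  0.        ] [0.73545773 0.09084435 0.        ] [0.90719654 0.28004497 0.2       ]
```

```bash
cat >> h.py <<'E'
def goto(p,ydeg,tilt,tag=''):
    """row to bring grasp point to p; closing axis heading ydeg, tool leaning back by tilt deg"""
    o=ctrl.get_obs(); R=Ro.from_euler('xyz',o['eef_rot']).as_matrix()
    a=np.radians(ydeg);t=np.radians(tilt)
    y=np.array([np.cos(a),np.sin(a),0]); e=np.array([-np.sin(a),np.cos(a),0])
    z=-np.sin(t)*e-np.cos(t)*np.array([0,0,1]); G=np.c_[np.cross(y,z),y,z]
    tcp=np.array(p)-z*ctrl.tcp_to_grasp
    s=R.T@(tcp-o['ee_pos'])*100; w=Ro.from_matrix(R.T@G).as_rotvec()
    print(tag,[*s.round(2),*w.round(3)],'tcp',tcp.round(3),'t',round(o['time_s'],1),'q',o['qpos'].round(2))
def here():
    o=ctrl.get_obs(); R=Ro.from_euler('xyz',o['eef_rot']).as_matrix()
    print('grasp',(o['ee_pos']+R[:,2]*ctrl.tcp_to_grasp).round(4),'z',R[:,2].round(3),'y',R[:,1].round(3),'w',o['grip_width'],'f',o['force'].round(1))
E
python3 - <<'E'
from h import *
goto([.45,-.12,.25],0,0)
E
```

```text
[np.float64(37.37), np.float64(-27.21), np.float64(-2.6), np.float64(-0.001), np.float64(-0.001), np.float64(-1.192)] tcp [ 0.45 -0.12  0.43] t 0.1 q [-1.26  0.3   1.52 -0.    1.32 -0.07]
```

```bash
python3 -m jog '[[37.4,-27.2,-2.6,0,0,-1.19],[37.4,-27.2,-2.6,0,0,-1.19],[37.4,-27.2,-2.6,0,0,-1.19],[37.4,-27.2,-2.6,0,0,-1.19],[37.4,-27.2,-2.6,0,0,-1.19],[37.4,-27.2,-2.6,0,0,-1.19],[37.4,-27.2,-2.6,0,0,-1.19],[37.4,-27.2,-2.6,0,0,-1.19]]' 100; python3 -c "
from h import *
import numpy as np
z=np.array([.504,-.275,-.819]); goto(np.array([.517,.197,.104])-.12*z,61.4,35)"
```

```text
time_s: 0.9
ee_pos: [0.4172, -0.1713, 0.4272]
eef_rot: [3.142, 0.0, 1.575]
force: [0.2, -0.3, -0.2]
grip_width: 0.094
grip_force: 0.0
 [np.float64(45.11), np.float64(-4.97), np.float64(7.72), np.float64(-0.326), np.float64(-0.551), np.float64(-1.033)] tcp [0.366 0.28  0.35 ] t 0.9 q [-0.47  0.06  1.75  0.    1.33 -0.47]
```

```bash
python3 -m jog '[[45.1,-5,7.7,-0.326,-0.551,-1.033],[45.1,-5,7.7,-0.326,-0.551,-1.033],[45.1,-5,7.7,-0.326,-0.551,-1.033],[45.1,-5,7.7,-0.326,-0.551,-1.033],[45.1,-5,7.7,-0.326,-0.551,-1.033],[45.1,-5,7.7,-0.326,-0.551,-1.033],[45.1,-5,7.7,-0.326,-0.551,-1.033],[45.1,-5,7.7,-0.326,-0.551,-1.033]]'; python3 -c "
from h import *
import numpy as np
z=np.array([.504,-.275,-.819]); goto(np.array([.517,.197,.104])-.12*z,61.4,35)"
```

```text
time_s: 1.7
ee_pos: [0.373, 0.2208, 0.36]
eef_rot: [3.137, 0.607, 2.627]
force: [0.7, -0.8, 0.4]
grip_width: 0.0938
grip_force: 0.0
 [np.float64(3.47), np.float64(4.76), np.float64(-1.18), np.float64(-0.004), np.float64(-0.004), np.float64(-0.013)] tcp [0.366 0.28  0.35 ] t 1.7 q [ 0.53  0.06  1.95 -0.67  0.92 -0.17]
```

```bash
python3 -m jog '[[0,0,0,0,0,0],[0,0,0,0,0,0]]' >/dev/null; python3 -c "
from h import *
import numpy as np
z=np.array([.504,-.275,-.819]); goto(np.array([.517,.197,.104])-.12*z,61.4,35)"
```

```text
[np.float64(3.56), np.float64(4.83), np.float64(-1.26), np.float64(-0.007), np.float64(-0.008), np.float64(-0.016)] tcp [0.366 0.28  0.35 ] t 1.9 q [ 0.53  0.06  1.95 -0.66  0.92 -0.17]
```

```bash
python3 -m jog '[[3.5,4.8,-1.3,0,-0.01,-0.02],[3.5,4.8,-1.3,0,-0.01,-0.02],[3.5,4.8,-1.3,0,-0.01,-0.02],[3.5,4.8,-1.3,0,-0.01,-0.02]]' ; python3 -c "
from h import *
here(); snap('wrist','w1.png')
z=np.array([.504,-.275,-.819]); goto(np.array([.517,.197,.104])-.12*z,61.4,35)
for p in ([.517,.197,.004],[.571,.175,.004],[.571,.175,.106],[.645,.218,.016],[.485,.274,.016],[.446,.164,.016],[.61,.105,.016]): print(p,proj('w1.png',p).round())
"
```

```text
time_s: 2.3
ee_pos: [0.3667, 0.2771, 0.3513]
eef_rot: [-3.133, 0.614, 2.643]
force: [-0.5, -0.2, 0.5]
grip_width: 0.0942
grip_force: 0.0
grasp [0.4572 0.226  0.2038] z [ 0.501 -0.283 -0.818] y [ 0.482  0.876 -0.007] w 0.09417950949398278 f [-0.5 -0.2  0.5]
 [np.float64(0.25), np.float64(0.17), np.float64(-0.01), np.float64(-0.008), np.float64(0.003), np.float64(0.0)] tcp [0.366 0.28  0.35 ] t 2.4 q [ 0.65  0.14  1.88 -0.69  0.97 -0.06]
[0.517, 0.197, 0.004] [327. 163.]
[0.571, 0.175, 0.004] [332. 202.]
[0.571, 0.175, 0.106] [333. 275.]
[0.645, 0.218, 0.016] [389. 234.]
[0.485, 0.274, 0.016] [386. 114.]
[0.446, 0.164, 0.016] [259. 132.]
[0.61, 0.105, 0.016] [299. 245.]
```

View pics/w1.png

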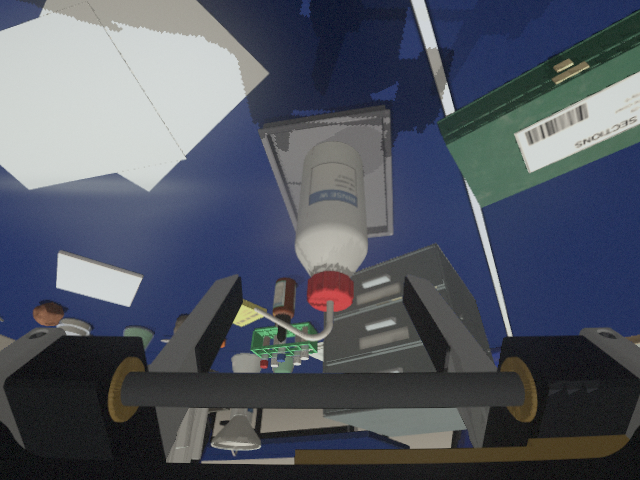

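The wrist view shows the wash bottle centred between the fingers, with its body at u≈333, the cap at (330,290) and the nozzle bending left to (255,320). The target dropper is hidden behind it, and the amber bottle at (285,297) is the other dropper. I'll check the lateral offset and then advance.

```bash
python3 -c "
from h import *
for z in (.004,.06,.115,.17): print(z,proj('w1.png',[.517,.197,z]).round(), proj('w1.png',[.519,.201,z]).round())
print(proj('w1.png',[.4572,.226,.2038]))
goto([.518,.199,.104],61.4,35)
"
```

```text
0.004 [327. 163.] [331. 163.]
0.06 [327. 201.] [331. 201.]
0.115 [327. 247.] [332. 247.]
0.17 [327. 305.] [333. 305.]
[321.59002389 304.22301125]
 [np.float64(0.29), np.float64(0.49), np.float64(11.99), np.float64(-0.008), np.float64(0.003), np.float64(0.0)] tcp [0.427 0.249 0.252] t 2.4 q [ 0.65  0.14  1.88 -0.69  0.97 -0.06]
```

```bash
python3 -m jog '[[0.3,0.6,4,0,0,0],[0.3,0.6,8,0,0,0],[0.3,0.6,10.5,0,0,0],[0.3,0.6,12,0,0,0],[0.3,0.6,12,0,0,0]]'; python3 -m jog '[[0,0,0,0,0,0],[0,0,0,0,0,0],[0,0,0,0,0,0],[0,0,0,0,0,0],[0,0,0,0,0,0],[0,0,0,0,0,0]]' 40 20; python3 -c "
from h import *
here();goto([.518,.199,.204],61.4,35)
"
```

```text
time_s: 2.85
ee_pos: [0.4278, 0.2497, 0.2505]
eef_rot: [-3.131, 0.613, 2.644]
force: [-0.1, -0.3, 0.4]
grip_width: 0.0936
grip_force: 0.0
time_s: 3.45
ee_pos: [0.4273, 0.2511, 0.2518]
eef_rot: [-3.134, 0.615, 2.645]
force: [-1.4, 0.1, 5.2]
grip_width: 0.0611
grip_force: 19.9
grasp [0.5181 0.2003 0.1044] z [ 0.503 -0.282 -0.817] y [ 0.481  0.877 -0.007] w 0.06112784605232234 f [-1.4  0.1  5.2]
 [np.float64(-5.85), np.float64(-0.3), np.float64(-8.1), np.float64(-0.007), np.float64(0.004), np.float64(0.002)] tcp [0.427 0.249 0.352] t 3.5 q [ 0.53  0.36  1.88 -0.82  0.75  0.03]
```

```bash
python3 -m jog '[[-1,0,-1.4,0,0,0],[-2,0,-2.8,0,0,0],[-3,0,-4.2,0,0,0],[-4,-0.05,-5.7,0,0,0],[-4,-0.05,-5.7,0,0,0]]'; python3 -c "
from h import *
here();goto([.525,-.02,.170],61.4,35)
"
```

```text
time_s: 3.95
ee_pos: [0.4273, 0.2512, 0.3227]
eef_rot: [-3.136, 0.615, 2.643]
force: [0.4, 0.1, -2.0]
grip_width: 0.0608
grip_force: 19.9
grasp [0.5183 0.2005 0.1754] z [ 0.504 -0.281 -0.816] y [ 0.481  0.877 -0.004] w 0.060820349419132426 f [ 0.4  0.1 -2. ]
 [np.float64(-8.86), np.float64(-19.1), np.float64(6.97), np.float64(-0.005), np.float64(0.005), np.float64(0.001)] tcp [0.434 0.03  0.318] t 4.0 q [ 0.53  0.24  1.83 -0.71  0.86 -0.12]
```

```bash
python3 -m jog '[[-0.9,-1.9,0.7,0,0,0],[-2.5,-5.3,1.9,0,0,0],[-4,-8.6,3.1,0,0,0],[-5.6,-12,4.4,0,0,0],[-7.2,-15.4,5.6,0,0,0],[-8.3,-17.8,6.5,0,0,0],[-8.9,-19.1,7,0,0,0],[-8.9,-19.1,7,0,0,0]]'; python3 -c "
from h import *
here();goto([.525,-.02,.101],61.4,35);snap('side','s2.png');snap('top','t2.png')
a=cv2.imread('pics/side0.png');b=cv2.imread('pics/s2.png')[60:360,130:530]; cv2.imwrite('pics/s2c.png',cv2.resize(b,(800,600)))
"
```

```text
time_s: 4.75
ee_pos: [0.4342, 0.0278, 0.3154]
eef_rot: [-3.132, 0.612, 2.643]
force: [-0.7, -0.3, -3.1]
grip_width: 0.061
grip_force: 19.9
grasp [ 0.5245 -0.0234  0.1678] z [ 0.5   -0.283 -0.818] y [ 0.483  0.875 -0.008] w 0.06098100625870535 f [-0.7 -0.3 -3.1]
 [np.float64(3.9), np.float64(0.2), np.float64(5.4), np.float64(-0.009), np.float64(0.002), np.float64(0.0)] tcp [0.434 0.03  0.249] t 4.8 q [ 0.03  0.1   2.03 -0.6   0.56 -0.6 ]
```

View pics/s2c.png

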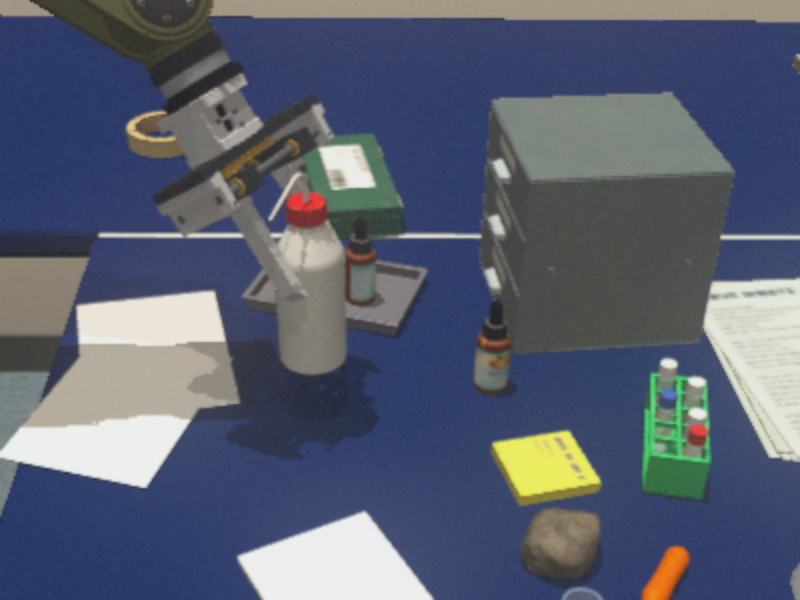

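The crop shows the bottle hanging upright in the gripper, foot at about (312,365), with nozzle and palm well apart. Below it the bench is free. Now I'll lower it.

```bash
python3 -m jog '[[1,0,1.4,0,0,0],[2,0,2.8,0,0,0],[3,0,4.2,0,0,0],[3.5,0,4.9,0,0,0],[3.6,0,5.1,0,0,0],[3.7,0,5.25,0,0,0],[3.8,0,5.4,0,0,0],[3.8,0,5.4,0,0,0]]'; python3 -c "
from h import *
here()"
```

```text
time_s: 5.65
ee_pos: [0.4343, 0.0289, 0.2506]
eef_rot: [-3.133, 0.614, 2.645]
force: [0.1, 0.2, -2.1]
grip_width: 0.0609
grip_force: 19.9
grasp [ 0.525  -0.022   0.1031] z [ 0.503 -0.282 -0.817] y [ 0.481  0.877 -0.007] w 0.060932312724511876 f [ 0.1  0.2 -2.1]
```

```bash
python3 -m jog '[[0.06,0,0.08,0,0,0],[0.12,0,0.16,0,0,0],[0.17,0,0.24,0,0,0],[0.17,0,0.24,0,0,0]]'; python3 -c "
from h import *
here()"
```

```text
time_s: 6.05
ee_pos: [0.4344, 0.0286, 0.2478]
eef_rot: [-3.133, 0.615, 2.645]
force: [-2.5, -0.8, 3.4]
grip_width: 0.0612
grip_force: 19.9
grasp [ 0.5252 -0.0223  0.1005] z [ 0.503 -0.282 -0.817] y [ 0.481  0.877 -0.007] w 0.06120215639346654 f [-2.5 -0.8  3.4]
```

```bash
python3 -m jog '[[0,0,0,0,0,0],[0,0,0,0,0,0],[0,0,0,0,0,0],[0,0,0,0,0,0],[0,0,0,0,0,0]]' 100; python3 -m jog '[[0,0,-2,0,0,0],[0,0,-5,0,0,0],[0,0,-9,0,0,0],[0,0,-13,0,0,0],[0,0,-13,0,0,0]]'; python3 -c "
from h import *
here(); goto([.571,.175,.22],70,0)"
```

```text
time_s: 6.55
ee_pos: [0.4343, 0.0287, 0.2474]
eef_rot: [-3.133, 0.614, 2.645]
force: [0.4, 0.4, -0.6]
grip_width: 0.0935
grip_force: 0.0
time_s: 7.05
ee_pos: [0.3679, 0.0662, 0.3573]
eef_rot: [-3.138, 0.619, 2.644]
force: [0.0, -0.8, 0.3]
grip_width: 0.0937
grip_force: 0.0
grasp [0.4595 0.0156 0.2104] z [ 0.508 -0.28  -0.814] y [ 0.48   0.877 -0.003] w 0.09372588102586338 f [ 0.  -0.8  0.3]
 [np.float64(-12.8), np.float64(19.28), np.float64(3.76), np.float64(-0.05), np.float64(0.618), np.float64(-0.145)] tcp [0.571 0.175 0.4  ] t 7.0 q [ 0.15 -0.11  2.12 -0.58  0.7  -0.56]
```

```bash
python3 -m jog '[[-3,4,-4,0,0,0],[-4,8,-4,0,0.1,0],[-12.8,19.3,3.8,-0.05,0.618,-0.145],[-12.8,19.3,3.8,-0.05,0.618,-0.145],[-12.8,19.3,3.8,-0.05,0.618,-0.145],[-12.8,19.3,3.8,-0.05,0.618,-0.145],[-12.8,19.3,3.8,-0.05,0.618,-0.145],[-12.8,19.3,3.8,-0.05,0.618,-0.145]]' 75; python3 -c "
from h import *
here(); goto([.571,.175,.22],70,0); snap('wrist','w3.png');snap('top','t3.png')
print(proj('w3.png',[.571,.175,.106]),proj('w3.png',[.571,.175,.06]))
a=np.hstack([cv2.resize(cv2.imread('pics/w3.png'),(448,336)),cv2.resize(cv2.imread('pics/t3.png')[190:310,150:275],(350,336))]);cv2.imwrite('pics/m3.png',a)"
```

```text
time_s: 7.85
ee_pos: [0.5726, 0.1737, 0.3941]
eef_rot: [-3.137, -0.004, 2.789]
force: [-0.5, 0.3, -0.1]
grip_width: 0.0704
grip_force: 0.0
grasp [0.5716 0.1732 0.2137] z [-0.005 -0.003 -1.   ] y [ 0.345  0.939 -0.004] w 0.07043096235898039 f [-0.5  0.3 -0.1]
 [np.float64(0.2), np.float64(0.06), np.float64(-0.63), np.float64(-0.004), np.float64(-0.004), np.float64(-0.003)] tcp [0.571 0.175 0.4  ] t 7.8 q [ 0.23  0.42  1.39 -0.    1.34 -0.98]
[324.02169052 244.40247873] [323.98842534 230.60722176]
```

View pics/w3.png

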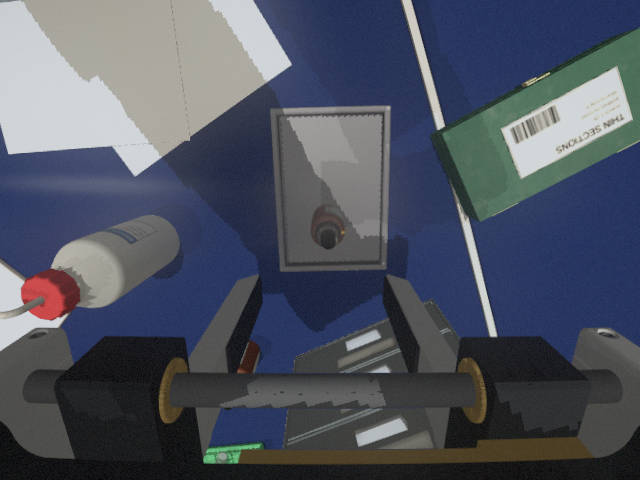

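The wrist view shows the dropper's bulb top at (328,241) and its glass at about (327,226). The tray's corners are at (271,107), (390,106), (386,270) and (281,271), and the wash bottle stands upright at the left.

```bash
python3 -c "
from h import *
f='w3.png'
print('bulb',atz(f,328,241,.106),'glass',atz(f,327.5,226,.06))
P=np.array([atz(f,*p,.016) for p in((271,107),(390,106),(386,270),(281,271))]);print(P.round(3),P.mean(0))
goto([.571,.178,.044],70,0)"
```

```text
bulb [0.5693568  0.17913207 0.106     ] glass [0.56785798 0.17975299 0.06      ]
[[0.443 0.165 0.016]
 [0.483 0.278 0.016]
 [0.65  0.222 0.016]
 [0.61  0.109 0.016]] [0.54635187 0.19327222 0.016     ]
 [np.float64(0.18), np.float64(0.42), np.float64(17.09), np.float64(-0.003), np.float64(-0.003), np.float64(-0.002)] tcp [0.571 0.178 0.224] t 8.0 q [ 0.23  0.41  1.39 -0.    1.34 -0.99]
```

```bash
python3 -m jog '[[0.2,0.4,4,0,0,0],[0.2,0.4,8,0,0,0],[0.2,0.4,11.5,0,0,0],[0.2,0.4,14,0,0,0],[0.2,0.4,16,0,0,0],[0.2,0.4,17,0,0,0],[0.2,0.4,17,0,0,0]]'; python3 -m jog '[[0,0,0,0,0,0],[0,0,0,0,0,0],[0,0,0,0,0,0],[0,0,0,0,0,0],[0,0,0,0,0,0],[0,0,0,0,0,0],[0,0,0,0,0,0]]' 15 15; python3 -c "
from h import *
here()"
```

```text
time_s: 8.65
ee_pos: [0.5706, 0.1783, 0.2248]
eef_rot: [-3.138, -0.006, 2.791]
force: [-0.3, 0.5, 0.3]
grip_width: 0.0705
grip_force: 0.0
time_s: 9.35
ee_pos: [0.5713, 0.1784, 0.2252]
eef_rot: [-3.139, -0.006, 2.791]
force: [-1.0, -1.1, 2.8]
grip_width: 0.0322
grip_force: 15.0
grasp [0.5701 0.1783 0.0448] z [-0.006 -0.001 -1.   ] y [ 0.344  0.939 -0.003] w 0.03224730628945904 f [-1.  -1.1  2.8]
```

```bash
python3 -m jog '[[0,0,-2,0,0,0],[0,0,-6,0,0,0],[0,0,-10,0,0,0],[0,0,-14,0,0,0],[0,0,-18,0,0,0],[0,0,-22,0,0,0],[0,0,-24.5,0,0,0],[0,0,-24.5,0,0,0]]'; python3 -c "
from h import *
here(); goto([.545,-.24,.29],70,0)"
```

```text
time_s: 10.15
ee_pos: [0.5725, 0.1785, 0.4737]
eef_rot: [3.141, -0.001, 2.791]
force: [-0.7, 0.6, -1.1]
grip_width: 0.032
grip_force: 15.0
grasp [0.5724 0.1786 0.2933] z [-0.001  0.001 -1.   ] y [0.344 0.939 0.   ] w 0.03196959033940304 f [-0.7  0.6 -1.1]
 [np.float64(-11.79), np.float64(-40.25), np.float64(0.3), np.float64(0.0), np.float64(-0.001), np.float64(-0.002)] tcp [ 0.545 -0.24   0.47 ] t 10.2 q [ 0.24  0.37  1.26  0.    1.5  -0.98]
```

```bash
python3 -m jog '[[-0.6,-2,0,0,0,0],[-1.8,-6,0,0,0,0],[-2.9,-10,0,0,0,0],[-4.1,-14,0,0,0,0],[-5.3,-18,0,0,0,0],[-6.4,-22,0,0,0,0],[-7.6,-26,0,0,0,0],[-8.8,-30,0,0,0,0]]';python3 -m jog '[[-1.2,-4,0,0,0,0],[-2.3,-8,0,0,0,0],[-3,-10.2,0,0,0,0],[-3,-10.2,0,0,0,0],[-3,-10.2,0,0,0,0]]' ; python3 -c "
from h import *
here(); snap('wrist','w4.png')
print(proj('w4.png',[.5475,-.254,.008]))"
```

```text
time_s: 10.95
ee_pos: [0.552, -0.1351, 0.4687]
eef_rot: [-3.139, -0.008, 2.791]
force: [0.7, 0.1, -1.2]
grip_width: 0.0321
grip_force: 15.0
time_s: 11.45
ee_pos: [0.5456, -0.2396, 0.469]
eef_rot: [-3.139, -0.008, 2.79]
force: [0.6, 0.7, -1.1]
grip_width: 0.0323
grip_force: 15.0
grasp [ 0.544  -0.2395  0.2886] z [-0.008  0.    -1.   ] y [ 0.344  0.939 -0.002] w 0.03225343959755463 f [ 0.6  0.7 -1.1]
[313.1562022  214.40701474]
```

View pics/w4.png

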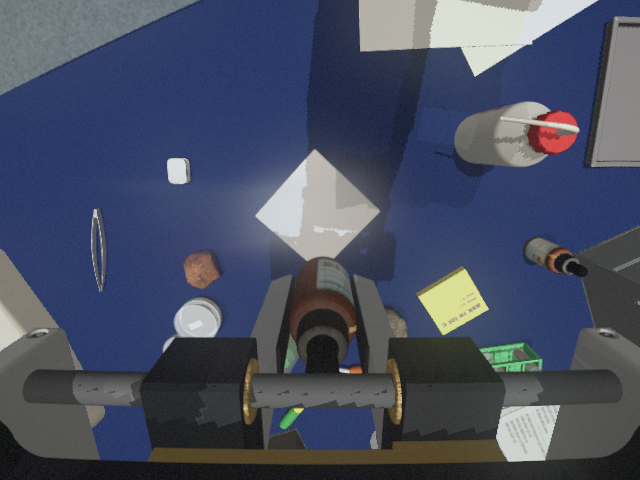

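The tile's corners are at left (255,216), top (315,149) and right (380,211), with the bottom one hidden. The dropper is held upright.

```bash
python3 -c "
from h import *
a,t,b=[atz('w4.png',*p,.008) for p in((255,216),(315,149),(380,211))]; print(a,t,b,np.linalg.norm(a-b),np.linalg.norm(a-t),(a+b)/2)
c=(a+b)/2
print(proj('w4.png',[.544,-.2395,.25]))
goto([*c[:2],.052],70,0)"
```

```text
[ 0.52261731 -0.32814495  0.008     ] [ 0.46885136 -0.22202293  0.008     ] [ 0.57382862 -0.16848696  0.008     ] 0.16767013413803963 0.11896496191792032 [ 0.54822297 -0.24831596  0.008     ]
[321.67390753 277.59792041]
 [np.float64(-0.74), np.float64(-0.73), np.float64(23.7), np.float64(-0.003), np.float64(-0.007), np.float64(-0.001)] tcp [ 0.548 -0.248  0.232] t 11.5 q [-0.47  0.37  1.28 -0.    1.5  -1.69]
```

```bash
python3 -m jog '[[-0.7,-0.8,3,0,-0.007,0],[-0.7,-0.8,7,0,-0.007,0],[-0.7,-0.8,11,0,-0.007,0],[-0.7,-0.8,15,0,-0.007,0],[-0.7,-0.8,18.5,0,-0.007,0],[-0.7,-0.8,21.5,0,-0.007,0],[-0.7,-0.8,23,0,-0.007,0],[-0.7,-0.8,23.4,0,-0.007,0]]';python3 -m jog '[[0,0,0.1,0,0,0],[0,0,0.2,0,0,0],[0,0,0.3,0,0,0],[0,0,0.4,0,0,0],[0,0,0.4,0,0,0]]' ; python3 -c "
from h import *
here()"
```

```text
time_s: 12.3
ee_pos: [0.5478, -0.2487, 0.2352]
eef_rot: [-3.139, -0.001, 2.792]
force: [0.6, 0.5, -0.3]
grip_width: 0.0324
grip_force: 15.0
time_s: 12.8
ee_pos: [0.5478, -0.2497, 0.2328]
eef_rot: [-3.139, 0.001, 2.791]
force: [0.0, -0.2, -0.9]
grip_width: 0.032
grip_force: 15.0
grasp [ 0.5478 -0.2503  0.0524] z [ 0.    -0.003 -1.   ] y [ 0.344  0.939 -0.003] w 0.032004437406672734 f [ 0.  -0.2 -0.9]
```

```bash
python3 -m jog '[[0,0,0.1,0,0,0],[0,0,0.2,0,0,0],[0,0,0.3,0,0,0],[0,0,0.4,0,0,0],[0,0,0.4,0,0,0]]' ; python3 -c "
from h import *
here()"
```

```text
time_s: 13.3
ee_pos: [0.5479, -0.2497, 0.2292]
eef_rot: [-3.139, 0.002, 2.791]
force: [-2.0, 1.6, 7.2]
grip_width: 0.0322
grip_force: 15.0
grasp [ 0.548  -0.2503  0.0488] z [ 0.001 -0.003 -1.   ] y [ 0.344  0.939 -0.003] w 0.032225659441240784 f [-2.   1.6  7.2]
```

Contact at the expected height. I'll release and retreat upward.

```bash
python3 -m jog '[[0,0,0,0,0,0],[0,0,0,0,0,0],[0,0,0,0,0,0],[0,0,0,0,0,0]]' 75; python3 -m jog '[[0,0,-2,0,0,0],[0,0,-5,0,0,0],[0,0,-9,0,0,0],[0,0,-14,0,0,0],[0,0,-18,0,0,0],[0,0,-18,0,0,0]]' 100; python3 -c "
from h import *
here()
z=np.array([.504,-.275,-.819]); goto(np.array([.5252,-.0223,.1005])-.13*z,61.4,35)"
```

```text
time_s: 13.7
ee_pos: [0.5478, -0.2497, 0.2284]
eef_rot: [-3.139, 0.001, 2.791]
force: [0.6, -0.9, 0.3]
grip_width: 0.0607
grip_force: 0.0
time_s: 14.3
ee_pos: [0.5478, -0.249, 0.4146]
eef_rot: [-3.137, 0.01, 2.791]
force: [-0.1, -0.4, -0.1]
grip_width: 0.0942
grip_force: 0.0
grasp [ 0.5492 -0.2504  0.2342] z [ 0.008 -0.007 -1.   ] y [ 0.344  0.939 -0.004] w 0.0941948387343406 f [-0.1 -0.4 -0.1]
 [np.float64(27.58), np.float64(23.18), np.float64(5.61), np.float64(0.042), np.float64(-0.599), np.float64(0.145)] tcp [0.369 0.063 0.355] t 14.3 q [-0.49  0.41  1.35 -0.    1.37 -1.71]
```

```bash
python3 -m jog '[[4.5,-1.7,0,0,0,0],[9,-3.4,-1,0,0,0],[13.5,-5,-2,0,0,0],[18,-6.6,-2,0,-0.1,0.05],[20,-4,-1,0.01,-0.25,0.1],[22,0,0,0.03,-0.4,0.145],[23.5,4,2,0.04,-0.55,0.145],[25,9,4,0.042,-0.6,0.145]]'; python3 -c "
from h import *
here()
z=np.array([.504,-.275,-.819]); goto(np.array([.5252,-.0223,.1005])-.13*z,61.4,35)"
```

```text
time_s: 15.1
ee_pos: [0.3424, -0.0866, 0.3705]
eef_rot: [3.14, 0.603, 2.64]
force: [1.3, -0.8, 0.8]
grip_width: 0.0939
grip_force: 0.0
grasp [ 0.4323 -0.1355  0.2219] z [ 0.498 -0.271 -0.824] y [0.48  0.877 0.001] w 0.09385319692383443 f [ 1.3 -0.8  0.8]
 [np.float64(4.91), np.float64(14.39), np.float64(-1.44), np.float64(0.0), np.float64(-0.008), np.float64(-0.002)] tcp [0.369 0.063 0.355] t 15.1 q [-0.33 -0.21  2.16 -0.17  0.59 -1.29]
```

```bash
python3 -m jog '[[1.6,4.8,-0.5,0,-0.008,0],[3.2,9.6,-1.4,0,-0.008,0],[4.6,13.5,-1.4,0,-0.008,0],[4.9,14.4,-1.4,0,-0.008,0],[4.9,14.4,-1.4,0,-0.008,0],[4.9,14.4,-1.4,0,-0.008,0],[4.9,14.4,-1.4,0,-0.008,0]]'; python3 -c "
from h import *
here(); snap('wrist','w5.png')
goto([.5252,-.0223,.1005],61.4,35)
cv2.imwrite('pics/w5c.png',cv2.imread('pics/w5.png')[60:460,60:620])
print([proj('w5.png',[.5252,-.0223,z]).round() for z in (0,.111,.17)])"
```

```text
time_s: 15.8
ee_pos: [0.3701, 0.0606, 0.3553]
eef_rot: [-3.14, 0.605, 2.641]
force: [-0.9, -0.4, 0.1]
grip_width: 0.0941
grip_force: 0.0
grasp [0.4599 0.0111 0.2069] z [ 0.498 -0.274 -0.823] y [ 0.481  0.877 -0.001] w 0.094107754260158 f [-0.9 -0.4  0.1]
 [np.float64(0.15), np.float64(0.19), np.float64(12.92), np.float64(-0.003), np.float64(-0.006), np.float64(-0.002)] tcp [0.434 0.027 0.248] t 15.8 q [ 0.13 -0.11  2.12 -0.55  0.7  -0.59]
[array([324., 166.]), array([324., 247.]), array([325., 307.])]
```

View pics/w5c.png

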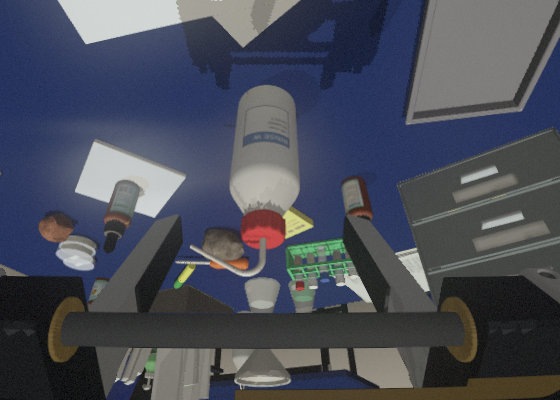

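The bottle is centred between the fingers (u≈325), and the dropper stands on the tile at (122,195) in the crop. Next is the re-grip.

```bash
python3 -m jog '[[0.15,0.2,4,0,-0.006,0],[0.15,0.2,8,0,-0.006,0],[0.15,0.2,11,0,-0.006,0],[0.15,0.2,12.9,0,-0.006,0],[0.15,0.2,12.9,0,-0.006,0]]'; python3 -m jog '[[0,0,0,0,0,0],[0,0,0,0,0,0],[0,0,0,0,0,0],[0,0,0,0,0,0],[0,0,0,0,0,0],[0,0,0,0,0,0]]' 40 20; python3 -c "
from h import *
here()"; python3 -m jog '[[-1,0,-1.4,0,0,0],[-2,0,-2.8,0,0,0],[-3,0,-4.2,0,0,0],[-4,-0.05,-5.7,0,0,0],[-4,-0.05,-5.7,0,0,0]]'; python3 -c "
from h import *
here(); goto([.5178,.2008,.172],61.4,35)"
```

```text
time_s: 16.35
ee_pos: [0.4346, 0.0271, 0.2467]
eef_rot: [-3.138, 0.608, 2.641]
force: [0.1, 0.4, 0.7]
grip_width: 0.094
grip_force: 0.0
time_s: 16.95
ee_pos: [0.4345, 0.0286, 0.2489]
eef_rot: [-3.141, 0.612, 2.642]
force: [-0.5, -0.9, 5.7]
grip_width: 0.0609
grip_force: 20.0
grasp [ 0.5254 -0.0212  0.1012] z [ 0.504 -0.276 -0.819] y [ 0.48   0.877 -0.001] w 0.06092419507789643 f [-0.5 -0.9  5.7]
time_s: 17.45
ee_pos: [0.4344, 0.0282, 0.3196]
eef_rot: [3.141, 0.613, 2.641]
force: [-0.2, 0.9, -2.4]
grip_width: 0.0613
grip_force: 20.0
grasp [ 0.5255 -0.0215  0.172 ] z [ 0.505 -0.276 -0.818] y [0.48  0.877 0.   ] w 0.06125302859089635 f [-0.2  0.9 -2.4]
 [np.float64(9.24), np.float64(19.13), np.float64(-6.52), np.float64(-0.0), np.float64(0.002), np.float64(-0.001)] tcp [0.427 0.25  0.32 ] t 17.4 q [ 0.03  0.09  2.02 -0.58  0.56 -0.62]
```

```bash
python3 -m jog '[[0.9,1.9,-0.7,0,0,0],[2.6,5.3,-1.8,0,0,0],[4.2,8.7,-3,0,0,0],[5.9,12.2,-4.2,0,0,0],[7.5,15.6,-5.3,0,0,0],[8.8,18.2,-6.2,0,0,0],[9.2,19.1,-6.5,0,0,0],[9.2,19.1,-6.5,0,0,0]]'; python3 -m jog '[[0,0,0,0,0,0]]'; python3 -c "
from h import *
here(); goto([.5178,.2008,.1085],61.4,35)"
```

```text
time_s: 18.25
ee_pos: [0.4269, 0.2505, 0.3171]
eef_rot: [-3.138, 0.61, 2.645]
force: [-0.5, 0.0, -2.8]
grip_width: 0.0604
grip_force: 20.0
time_s: 18.35
ee_pos: [0.4271, 0.249, 0.3175]
eef_rot: [-3.139, 0.61, 2.642]
force: [0.9, -1.1, -1.7]
grip_width: 0.0609
grip_force: 20.0
grasp [0.5176 0.199  0.1697] z [ 0.502 -0.277 -0.82 ] y [ 0.48   0.877 -0.002] w 0.06086831915050929 f [ 0.9 -1.1 -1.7]
 [np.float64(3.57), np.float64(0.13), np.float64(4.98), np.float64(-0.003), np.float64(-0.001), np.float64(0.0)] tcp [0.427 0.25  0.256] t 18.4 q [ 0.52  0.25  1.84 -0.71  0.85 -0.12]
```

```bash
python3 -m jog '[[1,0,1.4,0,0,0],[2,0.1,2.8,0,0,0],[3,0.15,4.2,0,0,0],[3.4,0.15,4.75,0,0,0],[3.55,0.15,4.95,0,0,0],[3.55,0.15,4.95,0,0,0]]'; python3 -m jog '[[0.06,0,0.08,0,0,0],[0.12,0,0.16,0,0,0],[0.17,0,0.24,0,0,0],[0.22,0,0.31,0,0,0],[0.22,0,0.31,0,0,0]]'; python3 -c "
from h import *
here()"
```

```text
time_s: 18.95
ee_pos: [0.4273, 0.2509, 0.2576]
eef_rot: [-3.14, 0.611, 2.641]
force: [0.2, -0.3, -0.8]
grip_width: 0.0605
grip_force: 20.0
time_s: 19.45
ee_pos: [0.4271, 0.2514, 0.2535]
eef_rot: [-3.14, 0.611, 2.642]
force: [-0.4, 0.1, -1.5]
grip_width: 0.0609
grip_force: 20.0
grasp [0.5178 0.2016 0.1057] z [ 0.503 -0.276 -0.819] y [ 0.48   0.877 -0.001] w 0.06086317324662 f [-0.4  0.1 -1.5]
```

```bash
python3 -m jog '[[0.06,0,0.08,0,0,0],[0.09,0,0.12,0,0,0],[0.09,0,0.12,0,0,0]]'; python3 -c "
from h import *
here()"
```

```text
time_s: 19.75
ee_pos: [0.4273, 0.2514, 0.2529]
eef_rot: [-3.141, 0.612, 2.642]
force: [-3.1, -2.8, 9.6]
grip_width: 0.0608
grip_force: 20.0
grasp [0.5182 0.2015 0.1052] z [ 0.504 -0.276 -0.818] y [ 0.48   0.877 -0.001] w 0.060813569306223184 f [-3.1 -2.8  9.6]
```

Seated. I'll release, retreat and check.

```bash
python3 -m jog '[[0,0,0,0,0,0],[0,0,0,0,0,0],[0,0,0,0,0,0],[0,0,0,0,0,0],[0,0,0,0,0,0]]' 100; python3 -m jog '[[0,0,-2,0,0,0],[0,0,-5,0,0,0],[0,0,-9,0,0,0],[0,0,-14,0,0,0],[0,0,-17,0,0,0],[0,0,-17,0,0,0],[0,0,-17,0,0,0]]'; python3 -c "
from h import *
here(); snap('side','s6.png'); cv2.imwrite('pics/s6c.png',cv2.resize(cv2.imread('pics/s6.png')[90:390,160:460],(600,600)))"
```

```text
time_s: 20.25
ee_pos: [0.4271, 0.2514, 0.252]
eef_rot: [-3.14, 0.611, 2.642]
force: [-1.4, -0.0, 0.2]
grip_width: 0.0935
grip_force: 0.0
time_s: 20.95
ee_pos: [0.3415, 0.2983, 0.3912]
eef_rot: [-3.141, 0.611, 2.642]
force: [-0.4, -0.2, 0.4]
grip_width: 0.0939
grip_force: 0.0
grasp [0.4323 0.2486 0.2434] z [ 0.503 -0.275 -0.819] y [ 0.479  0.878 -0.001] w 0.09392830480778429 f [-0.4 -0.2  0.4]
```

View pics/s6c.png

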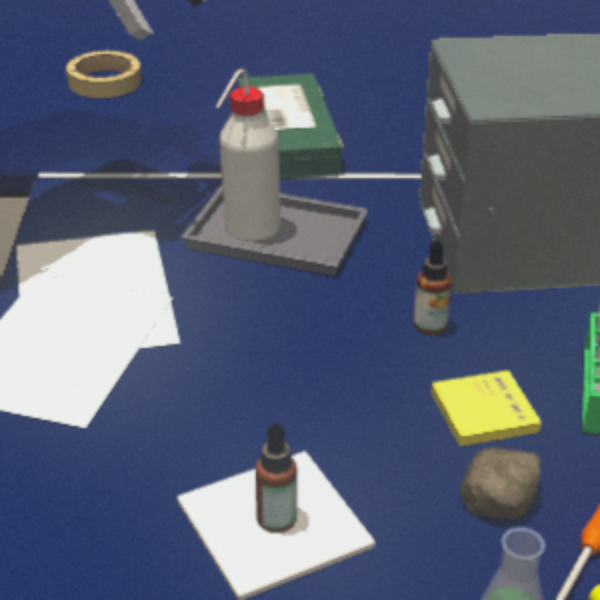

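The crop shows the dropper upright with its foot at (277,520), against a tile centre of (275,522). The wash bottle is upright in the front of the tray, and the other dropper is untouched at (433,325).

```bash
python3 -c "
from station import ctrl
print(ctrl.hand_in())"
```

```text
the job is handed in; nothing more can be done
None
```

The job is handed in at about 21 s: the dropper stands upright in the middle of the tile, the wash bottle is back upright at the front of the tray, the other dropper was not moved, and nothing was knocked over.

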